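# Seat the taper plug in the tilting stand and check that it rocks free

### The arm

A 6-joint arm with a two-finger parallel gripper is mounted at the origin on a cart in front of the work surface, level with it; the furniture and walls round the work are solid. World frame = base frame: x ahead of the robot, y to its left, z up, the work surface at z = 0. Lengths are in m, angles in rad, forces in N, time in s.
With the tool pointing down it reaches from about 0.35 to 0.975 m from the base axis. Payload 4.9 kg.
Tool frame: the origin (TCP) lies at the very end of the fingers, on their centre line; the grasp point (between the pads) lies 19 mm behind it (r.grip_point_offset is the distance from the TCP to the grasp point, in m); z points along the fingers, y is the line along which they close (so a half turn about z gives the same grasp; the last joint's range is limited). The gripper opens to 85 mm and grips with 20 to 120 N. Pads are 22 mm wide; open, the fingers measure 114 mm over their backs; the gripper's body (76 mm by 85 mm) begins 54 mm behind the grasp point. The pads swing forward as they close: fully open they stand 13 mm farther back than shut.
Start: joints at [1.061, 0.053, 1.613, -0, 1.476, -0.119], TCP at [0.238, 0.578, 0.231] pointing down, gripper open.
Joint ranges: [-3.01, 3.01], [-1.01, 2.22], [0.06, 2.58], [-1.02, 4.17], [0.09, 2.62], [-3.14, 3.14]. Speed limits (rad/s): [2.57, 2.57, 3.14, 3.14, 3.14, 3.14].

### API

Orientations are given as a rotation vector (axis times angle).
In Python, from bench import r, move_gripper, camera, camera_model, job gives the robot as it stands. The module is installed in compiled form; this text tells all that it offers. Calls block until the motion is done:
- r.movep(position, orientation): joint-space move of the TCP to a pose.
- r.movel(position, ori=None, rate=0.15): straight line of the TCP; ori=None keeps the orientation; rate is the mean speed in m/s.
- r.goto_joints(angles): joint-space move.
- move_gripper(opening, effort=None): finger opening in m; effort is the grip in N (None keeps the last); returns when the fingers have stopped.
- r.wait(seconds).
- r.solve_ik(position, orientation): joint angles nearest the present ones, or None.
- r.read_state(): the state.
- camera(name): name is "scene" or "side" or "wrist"; returns (picture, depth): 384x512x3 uint8, red, green, blue; 384x512 float32, m along the optical axis (not along the pixel's ray), 0 where there is no reading.
- camera_model(name): a dict with "camera_matrix" (3x3 intrinsics, pixels), "world_to_cam" (4x4, takes a point from world to camera coordinates). Camera axes: x right, y down, z forward; pixel columns grow to the right and rows downward; lengths in m; the calibration is good to about 2 mm. A picture is of the moment at which its call begins: read the wrist's pose just before it. camera_model takes no time and is no camera call; for the wrist camera it gives the pose at the moment of the call.
A pose or a line that the arm cannot do raises r.PlanningError and nothing moves.
- job.close_job(): hands the job in; it is judged then, once.
The state is a dict: "clock": time; "joint_positions": joint angles; "dq": joint speeds; "tau": joint torques, N m; "ee_pos": TCP position; "ee_rot": TCP orientation; "ft_force": force on the tool from outside, world axes, zero at the start; "moment": the same for the moment, N m; "finger_gap": finger opening in m; "gripper_force": force on a finger pad.
Only numpy, scipy, OpenCV 4.12 (cv2) and the standard library are available. Lean on these libraries where they do the work, as an engineer would, in place of code of your own. Each camera call takes 0.05 s, during which the arm holds its last target. There are 200 camera calls.

### The job

Lift the brass cone plug out of its wooden block, set it cone down into the steel cup of the green tilting stand and, with the cradle about level, press plug and cup down until you feel them come home, holding about 20 N there for a moment (never more than 30 N). Then, holding it by its stem and keeping it pressed in with at least 5 N, rock the cradle about 0.2 rad (11 degrees) first toward the red dot, then as far the other way. Bring it back level and let go, leaving the plug seated and the blue plug and the other loose things where they are.

Things in the scene. Friction and masses are not known exactly. Their poses are not given: they have to be found in the camera images.
- cone_plug: Brass cone with a dark round stem, 91 mm tall, about 0.25 kg. Origin: centre of the cone's small end; z up the stem. Cone radius 12.6 mm at z=0 to 24.2 mm at z=42; flange radius 30.5 mm, z=42 to 47; stem 26 mm diameter, z=47 to 91: grip it there. At first it hangs upright in a wooden block, flange on the block's top, origin 8 mm above the table.
- blunt_plug: A blue plug with the same stem and flange but a nearly straight body, which does not fit the cup. Stands in the other wooden block; leave it alone. Origin as for the brass plug.
- block_a: Fixed wooden storage block, 90 x 90 x 50 mm, with a vertical 55 mm hole in the middle; holds the brass plug. Origin: centre of its underside. It may stand left or right of the stand.
- block_b: The same wooden block, holding the blue plug.
- stand: Fixed green tilting stand: base plate 138 (x) by 100 (y) by 14 mm, two cheeks (12 mm thick, 40 mm wide, top at z=62 mm) at x = -56 and +56 mm. Origin: centre of the underside. Between the cheeks a grey cradle ring (outer radius 38 mm) carrying the steel cup rocks about an axis along the stand's x, 52 mm above the origin.
- cradle_pivot (a point): Point on the rocking axis in the middle of the cradle, 52 mm above the stand's origin; its frame tilts with the cradle (z along the cup's axis, x along the rocking axis). With plug and cup home, the plug's origin lies about 16 mm (10 to 26 mm) below this point and its flange 6 mm above the cup's rim; before pressing it lies 3 to 16 mm higher.
- cradle (a joint): Rocking angle of the cradle (rad), 0 level, positive when the top of the cup leans toward the red dot (the stand's +y), range -0.35 to 0.35. Light friction holds it where it is left (about 0.06 N m); it starts up to 0.1 rad off level.
- water_cup: White tin cup, 69 mm wide, 73 mm tall, loose bystander. Origin: centre of its underside.
- loop_tool: Clay loop tool with a wooden handle, 197 mm long, lying on the table, loose bystander. Origin: centre of its underside.
- acrylic_bar: Clear bar 24 x 190 x 12 mm lying on the table, loose bystander. Origin: centre of its underside.
- red_dot (a point): Centre of the red dot on the stand's base plate, 40 mm from the stand's origin along its +y, 15 mm above it.
- cup_nominal (a point): Nominal rim centre of the steel cup, level and pushed home, 20 mm above the pivot; unmeasured setting: 6 mm higher or lower. Inner taper matches the plug (radius 22.5 mm at the rim, 12.6 mm 36 mm below). The cup starts a further 3 to 16 mm up (unmeasured). As a push fit it slides down at about 6 N until home on a stiff spring, where force climbs 5 N per mm: feel for it.
Not all that is in view belongs to the job. Of the things that look like the stand, the larger one is meant.

How it is judged:
On the way, in this order (a step that is already met when the one before it is completed fails the run):
1. the brass plug is pressed home in the cup with more than 15 N for 0.3 s, upright and centred, the cradle within 0.12 rad of level (contact force between cone_plug and stand above 15 N and horizontal distance between cone_plug and cradle_pivot below 0.006 m and z of cone_plug in the frame of cradle_pivot below -0.007 m and angle between the z axis of cone_plug and the z axis of cradle_pivot, either way round below 0.08 rad and value of joint cradle between -0.12 and 0.12 rad), for 0.3 s.
2. the cradle is rocked more than 0.15 rad toward the red dot with the plug pressed in (over 2 N) (value of joint cradle above 0.15 rad and contact force between cone_plug and stand above 2 N and angle between the z axis of cone_plug and the z axis of cradle_pivot, either way round below 0.08 rad), for 0.1 s.
3. the cradle is rocked more than 0.15 rad the other way with the plug pressed in (over 2 N) (value of joint cradle below -0.15 rad and contact force between cone_plug and stand above 2 N and angle between the z axis of cone_plug and the z axis of cradle_pivot, either way round below 0.08 rad), for 0.1 s.
At the end, for the whole second after the job is handed in: The plug rests in the cup, released and still, its axis within 0.06 rad of the cup's and its small end within 6 mm of the cradle's middle seen from above, between 7 and 30 mm below the pivot point; the cradle is within 0.08 rad of level (value of joint cradle between -0.08 and 0.08 rad and horizontal distance between cone_plug and cradle_pivot below 0.006 m and z of cone_plug in the frame of cradle_pivot between -0.03 and -0.007 m and angle between the z axis of cone_plug and the z axis of cradle_pivot, either way round below 0.06 rad and linear speed of cone_plug below 0.01 m/s and contact force between cone_plug and stand above 0.5 N); the robot touches nothing.
It fails at once if the brass plug is forced against the stand with more than 30 N (contact force between cone_plug and stand above 30 N).
It fails at once if the robot forces the stand with more than 30 N (contact force between the arm and stand above 30 N).
It fails at once if the blue plug is displaced by more than 20 mm (distance of blunt_plug from where it was at the start of the episode above 0.02 m).
It fails at once if the tin cup, loop tool or clear bar is displaced by more than 30 mm (distance of any of water_cup, loop_tool, acrylic_bar from where it was at the start of the episode above 0.03 m).
It also fails if it takes over 72 s, if anything falls off the work surface, if the arm or the gripper's body presses on something with over 40 N, if the wrist force passes 120 N, or if a joint passes its speed limit or range.

## Working session

There is one attempt and no reset: what is moved stays moved. The work goes in short steps, each a Python script; the robot and the scene stay as the last script left them, time stands still between calls to the robot, and variables do not carry over. Pictures are saved under pics/ and viewed, at most 10 in all, crops included, and the job is handed in when it is done.

```bash
mkdir -p pics; cat > h.py <<'E'
import numpy as np, cv2
from bench import r, move_gripper, camera, camera_model, job
def cloud(name):
    m=camera_model(name); img,d=camera(name)
    K=m["camera_matrix"]; T=np.linalg.inv(m["world_to_cam"])
    v,u=np.mgrid[0:d.shape[0],0:d.shape[1]]
    P=np.stack([(u-K[0,2])/K[0,0]*d,(v-K[1,2])/K[1,1]*d,d],-1)@T[:3,:3].T+T[:3,3]
    P[d==0]=np.nan
    return img,P
def save(n,img,s=1): cv2.imwrite('pics/'+n,cv2.resize(img[...,::-1],None,fx=s,fy=s))
E
python3 - <<'E'
from h import *
ims=[]
for n in("scene","side"):
    img,P=cloud(n); np.savez(n,img=img,P=P); save(n+'.png',img,1.5)
s=r.read_state();print(s["clock"],s["ee_pos"],s["ee_rot"],s["ft_force"],s["finger_gap"])
E
```

```text
0.1 [0.23780109 0.57738143 0.23018776] [-6.09832359e-01 -3.08125252e+00  2.76056676e-03] [ 1.03900689 -0.44772892  0.52351982] 0.08572322615130794
```

View pics/scene.png

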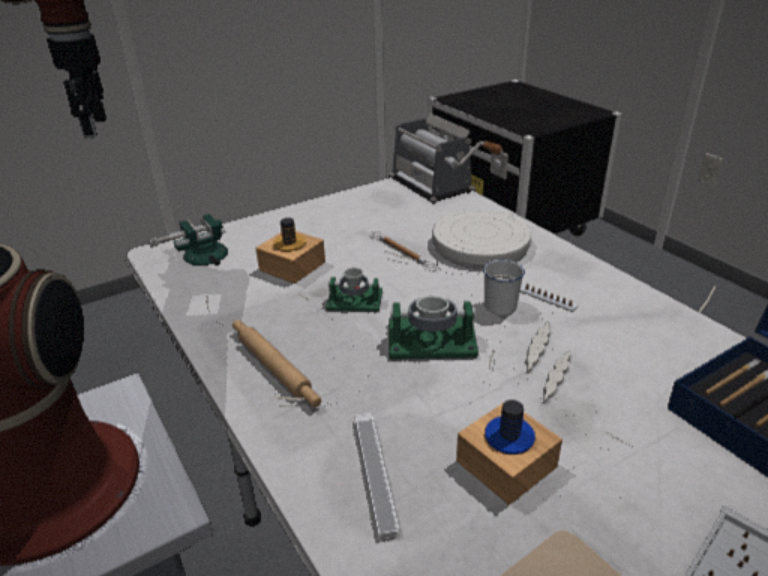

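View pics/side.png

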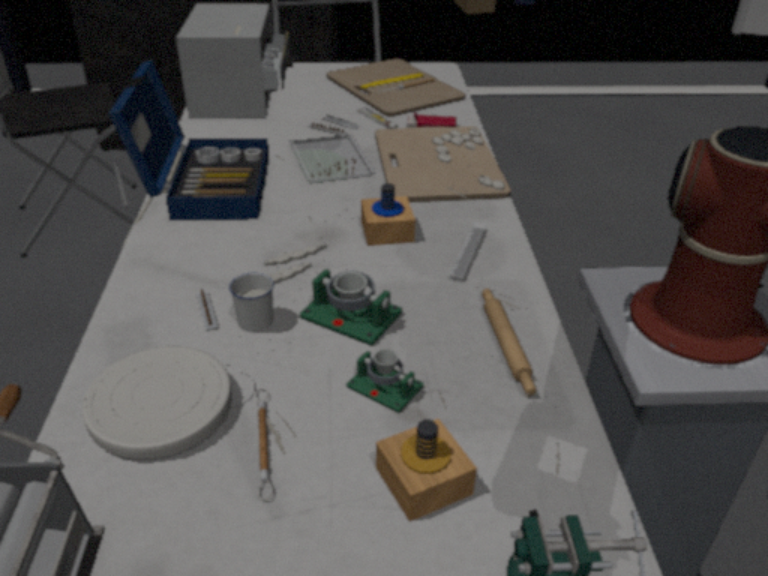

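The scene view (1.5x) shows the following:
- **Plugs:** the brass plug is at (288,238) in the left block. The blue plug at (512,430) is the look-alike.
- **Stands:** the large stand is at (432,325). The smaller look-alike is at (354,290), and a green vise is at (205,240).

In the side view (1.5x) the brass plug is at (427,445), the large stand at (352,300) and its red dot at (338,322). I choose the brass plug and the larger stand.

```bash
python3 - <<'E'
from h import *
def at(n,u,v,k=1):
    P=np.load(n+'.npz')['P']; u=int(u/1.5);v=int(v/1.5); return np.nanmedian(P[v-k:v+k+1,u-k:u+k+1].reshape(-1,3),0).round(4)
for n,l,u,v in [("scene","stemtop",288,222),("scene","blocktop front",290,254),("side","stemtop",427,426),("side","flange",427,464),("side","stand dot",338,322),("scene","cup",432,305),("scene","cupfrontrim",432,322),("side","cup",350,285),("scene","small",354,280),("scene","bluestem",512,405),("scene","tin",503,268),("scene","bar",378,480),("scene","tool",403,250)]:
    print(n,l,at(n,u,v))
# segmentation: by color & both clouds
for n in("scene","side"):
    z=np.load(n+'.npz');P=z['P'];hsv=cv2.cvtColor(z['img'],cv2.COLOR_RGB2HSV).astype(int)
    x0=at("side",427,464)
    near=np.linalg.norm(P[...,:2]-x0[:2],axis=-1)<.07
    br=near&(P[...,2]>.075)
    print(n,'stem pts',br.sum(),np.nanmean(P[br],0),P[br].min(0),P[br].max(0))
    bl=near&(P[...,2]>.045)&(P[...,2]<.053)
    if bl.sum()>10: print(' blocktop rect',cv2.minAreaRect(P[bl][:,:2].astype(np.float32)*1000))
    c=at("scene",432,305); near=np.linalg.norm(P[...,:2]-c[:2],axis=-1)<.11
    g=near&(hsv[...,0]>50)&(hsv[...,0]<90)&(hsv[...,1]>90)&(P[...,2]>.006)&(P[...,2]<.022)
    print(' base',g.sum(),cv2.minAreaRect(P[g][:,:2].astype(np.float32)*1000))
    k=near&(P[...,2]>.066)&(hsv[...,1]<80)
    print(' rim',k.sum(),P[k].min(0),P[k].max(0))
    rd=near&((hsv[...,0]<8)|(hsv[...,0]>172))&(hsv[...,1]>120)
    print(' red',rd.sum(),np.nanmean(P[rd],0) if rd.any() else '')
E
```

```text
scene stemtop [0.478  0.2981 0.0972]
scene blocktop front [0.4608 0.2718 0.0502]
side stemtop [0.4801 0.3055 0.0987]
side flange [0.4795 0.3245 0.055 ]
side stand dot [0.5854 0.0012 0.0155]
scene cup [ 0.575  -0.0145  0.0543]
scene cupfrontrim [ 0.5414 -0.0607  0.0632]
side cup [ 0.5654 -0.0481  0.0506]
scene small [0.5109 0.122  0.0537]
scene bluestem [ 0.4905 -0.2888  0.0992]
scene tin [0.7368 0.0019 0.0595]
scene bar [ 0.3367 -0.2316  0.0122]
scene tool [0.6804 0.2292 0.0081]
scene stem pts 103 [0.47519943 0.30069303 0.0897814 ] [0.46320546 0.29199359 0.07554252] [0.49161715 0.31875763 0.10134054]
 blocktop rect ((477.09112548828125, 306.13616943359375), (92.24441528320312, 95.65180206298828), 26.421186447143555)
 base 983 ((562.2183837890625, -10.92822265625), (137.25265502929688, 155.34632873535156), 57.360042572021484)
 rim 107 [ 0.53017259 -0.06658287  0.06600037] [ 0.68465828 -0.00270128  0.0738237 ]
 red 0 
side stem pts 252 [0.47874516 0.31141449 0.09288647] [0.4653247  0.29285293 0.07534712] [0.49061218 0.32048465 0.10205751]
 blocktop rect ((477.9532470703125, 306.6118469238281), (91.57100677490234, 93.75711059570312), 23.623611450195312)
 base 820 ((564.6244506835938, -23.94061279296875), (95.65325164794922, 136.15061950683594), 60.25965118408203)
 rim 133 [ 0.52757518 -0.06243073  0.0660114 ] [ 0.68423845 -0.00198141  0.07512388]
 red 23 [0.58569245 0.00292069 0.01567114]
```

```bash
cat >> h.py <<'E'
from scipy.spatial.transform import Rotation as R
ANG=np.deg2rad(60.0)   # stand +y direction in world
def Rdown(a=ANG,flip=1):
    z=np.array([0,0,-1.]); y=flip*np.array([np.cos(a),np.sin(a),0]); return R.from_matrix(np.c_[np.cross(y,z),y,z])
def best_flip(p,a=ANG):
    q=r.read_state()["joint_positions"]; c=[]
    for f in(1,-1):
        s=r.solve_ik(p,Rdown(a,f).as_rotvec())
        c.append(1e9 if s is None else abs(s[5])+0*np.max(np.abs(np.array(s)-q)))
    print('flip costs j6',c); return 1 if c[0]<=c[1] else -1
E
python3 - <<'E'
from h import *
f=best_flip([.567,-.032,.2]); best_flip([.478,.306,.2])
print('flip',f)
o=Rdown(flip=f).as_rotvec()
r.movep([.567-.0,-.032,.26],o)
img,P=cloud("wrist");np.savez("w1",img=img,P=P);save("w1.png",img)
m=camera_model("wrist");print(np.linalg.inv(m["world_to_cam"]).round(3),r.read_state()["clock"])
r.movep([.478,.3065,.22],o)
img,P=cloud("wrist");np.savez("w2",img=img,P=P)
save("w12.png",np.hstack([np.load("w1.npz")["img"],img]),.78)
E
```

```text
flip costs j6 [np.float64(1.2346060406490307), np.float64(1.9069866129407629)]
flip costs j6 [np.float64(0.6088769121934039), np.float64(2.532715741396389)]
flip 1
[[ 0.499  0.819  0.282  0.495]
 [ 0.867 -0.472 -0.163  0.009]
 [ 0.     0.326 -0.945  0.402]
 [ 0.     0.     0.     1.   ]] 2.6083
```

View pics/w12.png

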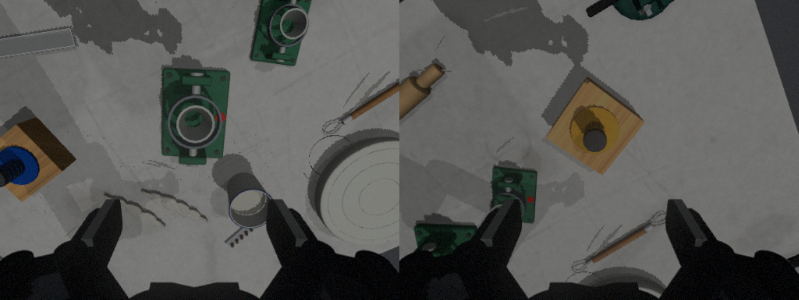

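The left half shows the large stand around (195,115) with its dot at (224,118). The right half shows the brass plug in its block at (593,132), which confirms the choice. Next I measure both from these views.

```bash
python3 - <<'E'
from h import *
from scipy.optimize import least_squares
def circ(p,rad=None):
    c=p.mean(0)
    return least_squares(lambda q:np.hypot(*(p-q[:2]).T)-(rad or q[2]),[*c,.03],loss='soft_l1',f_scale=.001).x
z=np.load('w2.npz');P=z['P'];near=np.linalg.norm(P[...,:2]-[.478,.3065],axis=-1)<.065
t=near&(P[...,2]>.092);b=near&(abs(P[...,2]-.05)<.003)
print('stem top',t.sum(),cv2.minEnclosingCircle(P[t][:,:2].astype(np.float32)*1000),np.percentile(P[t][:,2],[5,50,95]))
print('block',cv2.minAreaRect(P[b][:,:2].astype(np.float32)*1000),np.median(P[b][:,2]))
hsv=cv2.cvtColor(z['img'],cv2.COLOR_RGB2HSV).astype(int)
f=near&(abs(P[...,2]-.055)<.003)&(hsv[...,0]>18)&(hsv[...,0]<32)&(hsv[...,1]>140)
print('flange',f.sum(),cv2.minEnclosingCircle(P[f][:,:2].astype(np.float32)*1000),np.median(P[f][:,2]))
z=np.load('w1.npz');P=z['P'];hsv=cv2.cvtColor(z['img'],cv2.COLOR_RGB2HSV).astype(int)
near=np.linalg.norm(P[...,:2]-[.566,-.032],axis=-1)<.1
g=near&(hsv[...,0]>50)&(hsv[...,0]<90)&(hsv[...,1]>80)&(abs(P[...,2]-.014)<.004)
print('base',cv2.minAreaRect(P[g][:,:2].astype(np.float32)*1000),np.median(P[g][:,2]))
rd=near&((hsv[...,0]<8)|(hsv[...,0]>172))&(hsv[...,1]>120)
print('red',rd.sum(),P[rd].mean(0))
for lo,hi in((.052,.066),(.07,.1)):
  k=near&(P[...,2]>lo)&(P[...,2]<hi)&(hsv[...,1]<70)
  print('grey',lo,k.sum(),cv2.minEnclosingCircle(P[k][:,:2].astype(np.float32)*1000),np.percentile(P[k][:,2],[5,50,95]))
for n in('w1','side','scene'):
  z=np.load(n+'.npz');P=z['P'];hsv=cv2.cvtColor(z['img'],cv2.COLOR_RGB2HSV).astype(int)
  k=(np.linalg.norm(P[...,:2]-[.566,-.032],axis=-1)<.042)&(P[...,2]>.062)&(hsv[...,1]<80);p=P[k]
  top=p[p[:,2]>np.percentile(p[:,2],50)]
  A=np.c_[p[:,:2]-p[:,:2].mean(0),np.ones(len(p))];
  print(n,'rim',k.sum(),cv2.minEnclosingCircle(p[:,:2].astype(np.float32)*1000),np.percentile(p[:,2],[5,50,95]),np.linalg.lstsq(A,p[:,2],rcond=None)[0])
E
```

```text
stem top 25900 ((477.9515075683594, 306.53759765625), 64.9936294555664) [0.24001823 0.28600782 0.30250152]
block ((478.8826599121094, 306.2045593261719), (90.2619857788086, 90.6292724609375), 24.11089324951172) 0.04932333412692813
flange 1765 ((478.4606018066406, 306.4399719238281), 30.331783294677734) 0.05434864745490642
base ((564.4551391601562, -30.13365936279297), (98.11686706542969, 136.28855895996094), 57.165164947509766) 0.013211702046939833
red 570 [ 0.5663919  -0.01449229  0.29189188]
grey 0.052 1900 ((564.2752685546875, -30.21758270263672), 66.1002426147461) [0.05310681 0.05905281 0.06456599]
grey 0.07 167 ((563.2589111328125, -31.184537887573242), 24.688472747802734) [0.07007007 0.07071664 0.07188898]
w1 rim 5908 ((562.826416015625, -30.80191421508789), 41.843807220458984) [0.06404247 0.33640211 0.34340838] [-3.79340662  2.57648863  0.28961336]
side rim 228 ((563.8113403320312, -29.842880249023438), 38.34025192260742) [0.06227117 0.06693948 0.07288785] [ 0.01242198 -0.01216368  0.06692598]
scene rim 224 ((559.3060913085938, -34.16522979736328), 36.287635803222656) [0.06239643 0.06573051 0.07176847] [0.01190208 0.01124455 0.06632237]
```

```bash
python3 - <<'E'
from h import *
P=np.load('w1.npz')['P'];c=np.array([.5645,-.0302]);a=np.deg2rad(57.5)
d=P[...,:2]-c; X=d@[np.sin(a),-np.cos(a)];Y=d@[np.cos(a),np.sin(a)];Z=P[...,2]
rr=np.hypot(X,Y)
for lo,hi in((.021,.0265),(.03,.039)):
  k=(rr>lo)&(rr<hi)&(Z<.1)&(Z>(.064 if lo<.03 else .05))
  x,y,z=X[k],Y[k],Z[k]
  for _ in range(4):
    s=np.linalg.lstsq(np.c_[x,y,np.ones(len(x))],z,rcond=None)[0]; e=z-np.c_[x,y,np.ones(len(x))]@s
    g=(e>-.0015)&(e<.003); x,y,z=x[g],y[g],z[g]
  print(lo,len(x),s,'center',(x.min()+x.max())/2,(y.min()+y.max())/2,x.min(),x.max(),y.min(),y.max(),np.std(e))
E
```

```text
0.021 520 [-0.00236099 -0.08881346  0.06900772] center 6.415173080960047e-05 0.0011744052691889332 -0.025189106423060915 0.025317409884680116 -0.024043185493675408 0.026391996032053274 0.0007209067562517384
0.03 715 [-0.00392837 -0.08208431  0.06100829] center -8.33004932444259e-05 0.0003102694636122859 -0.03728506377968908 0.037118462793200226 -0.037153170964391496 0.03777370989161607 0.0006918383086597882
```

```bash
cat >> h.py <<'E'
ANG=np.deg2rad(57.5); PIV=np.array([.5645,-.0302,.052]); HT=.052
XS=np.array([np.sin(ANG),-np.cos(ANG),0])
O0=Rdown(ANG)
def pose(th,zp,off=np.zeros(3)):
    Q=R.from_rotvec(-th*XS); return PIV+off+Q.apply([0,0,zp+HT]),(Q*O0).as_rotvec()
def F(n=5):
    f=[]
    for _ in range(n): f.append(r.read_state()["ft_force"]); r.wait(.02)
    return np.mean(f,0)
E
python3 - <<'E'
from h import *
o=O0.as_rotvec()
r.movep([.4785,.3064,.16],o); r.movel([.4785,.3064,.0605],rate=.08)
print('pre',F(),r.read_state()["ee_pos"])
move_gripper(.015,80); r.wait(.2); s=r.read_state(); print(s["finger_gap"],s["gripper_force"],F())
r.movel([.4785,.3064,.2],rate=.08); s=r.read_state(); print(s["finger_gap"],F(),s["clock"])
r.movep(*pose(.0,.16)); print(r.read_state()["ee_pos"],pose(0,.16)[0],F(10))
img,P=cloud("side");np.savez("side2",img=img,P=P)
img2,P=cloud("wrist");np.savez("w3",img=img2,P=P);save("held.png",np.hstack([img,img2]),.78)
E
```

```text
pre [-0.06547072 -0.04753639  0.08587383] [0.47902014 0.30665191 0.06130805]
0.024293342511608324 78.43833446502686 [0.15201668 0.13355682 2.98363746]
0.024466450937262386 [-0.02407476  0.18245687 -2.14946998] 8.5667
[ 0.56430345 -0.02921454  0.26355505] [ 0.5645 -0.0302  0.264 ] [ 0.2679751  -0.01542948 -1.98244195]
```

View pics/held.png

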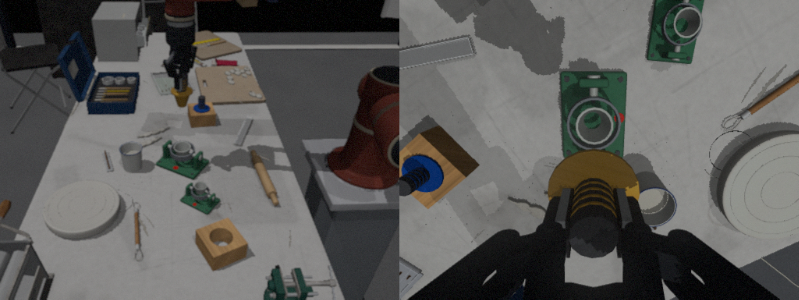

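The plug is held upright, with its flange in the wrist view at about (593,185). Next I check its offset from the tool axis, then approach along the tilted cup axis.

```bash
python3 - <<'E'
from h import *
r.wait(.3); s=r.read_state(); print(s["ee_pos"],pose(0,.16)[0],(R.from_rotvec(s["ee_rot"])*O0.inv()).as_rotvec())
z=np.load('w3.npz');P=z['P'];hsv=cv2.cvtColor(z['img'],cv2.COLOR_RGB2HSV).astype(int)
e=s["ee_pos"]; d=P-e; near=np.hypot(d[...,0],d[...,1])<.045
k=near&(abs(d[...,2]+.005)<.004)&(hsv[...,1]>120)
p=P[k]-e; a=ANG
X=p[:,:2]@XS[:2];Y=p[:,:2]@[np.cos(a),np.sin(a)]
from scipy.optimize import least_squares
h=cv2.convexHull(np.c_[X,Y].astype(np.float32))[:,0]
h=h[h[:,0]<0]
print(k.sum(),'flange z',np.median(p[:,2]),'x',X.min(),X.max(),'y',Y.min(),Y.max(),'fit',least_squares(lambda q:np.hypot(*(h-q).T)-.0305,[0,0],loss='soft_l1',f_scale=.0005).x)
A=np.c_[X,Y,np.ones(len(X))];print('slope',np.linalg.lstsq(A,p[:,2],rcond=None)[0])
E
```

```text
[ 0.56452041 -0.03010548  0.2639912 ] [ 0.5645 -0.0302  0.264 ] [ 1.77829598e-05 -3.03894440e-05  1.41891697e-04]
4393 flange z -0.006846054936500701 x -0.030954208815053508 0.004254955254847284 y -0.0300294272826744 0.02998506638620986 fit [-0.00028303  0.00012359]
slope [ 0.00695494 -0.0016843  -0.00671687]
```

```bash
cat >> h.py <<'E'
def go(th,zp,rate=.02): p,o=pose(th,zp); r.movel(p,o,rate=rate)
E
python3 - <<'E'
from h import *
go(.086,.06,.1); go(.086,-.008,.06); r.wait(.2); f0=F(10); print('tare',f0)
np.save('tare.npy',f0)
zp=-.008
while zp>-.03:
    zp-=.001; go(.086,zp); r.wait(.1); f=F()-f0; print(round(zp,4),f.round(2))
    if f[2]>3.5: break
go(0,zp,.02); r.wait(.2); s=r.read_state(); print('level',(F()-f0).round(2),s["clock"],s["moment"],s["ee_pos"]-pose(0,zp)[0])
E
```

```text
tare [ 0.0878127  -0.01725096 -2.14888014]
-0.009 [-0.11  0.47 -0.27]
-0.01 [ 0.43 -0.69  0.23]
-0.011 [ 0.16  0.34 -0.08]
-0.012 [-0.04  0.02 -0.29]
-0.013 [-0.39  0.31  0.05]
-0.014 [-0.23 -0.13  0.03]
-0.015 [-0.73 -0.3   0.03]
-0.016 [ 0.09  0.1  -0.26]
-0.017 [0.4  1.09 0.14]
-0.018 [0.6  2.01 1.84]
-0.019 [0.43 3.85 3.72]
level [1.67 4.17 2.34] 18.6083 [ 0.94397766 -0.33948274  0.00901519] [ 1.33799315e-04  2.87080632e-04 -1.58334658e-05]
```

```bash
cat > press.py <<'E'
from h import *
import h
f0=np.load('tare.npy')
def step(th,zp,ctr=True):
    go(th,zp); r.wait(.08); f=F(4)-f0
    if ctr:
        n=np.linalg.norm(f[:2])
        if n>.8:
            h.PIV[:2]+=f[:2]/n*min(.0002*n,.0005); np.save('piv.npy',h.PIV)
    return f
E
python3 - <<'E'
from press import *
zp=-.019
for i in range(6): print((step(0,zp)).round(2),h.PIV.round(4))
for i in range(12):
    zp-=.0007; f=step(0,zp); print(round(zp,4),f.round(2),h.PIV.round(4))
    if f[2]>12 or np.hypot(*f[:2])>8: break
print(r.read_state()["clock"])
E
```

```text
[1.5  4.73 2.67] [ 0.5647 -0.0297  0.052 ]
[0.87 3.8  2.74] [ 0.5648 -0.0292  0.052 ]
[0.54 0.16 2.55] [ 0.5648 -0.0292  0.052 ]
[ 0.19 -0.84  2.68] [ 0.5648 -0.0294  0.052 ]
[-0.52 -1.3   3.02] [ 0.5647 -0.0297  0.052 ]
[ 0.23 -0.98  3.06] [ 0.5647 -0.0299  0.052 ]
-0.0197 [-0.7   0.07  4.32] [ 0.5647 -0.0299  0.052 ]
-0.0204 [-0.84  0.7   4.35] [ 0.5646 -0.0297  0.052 ]
-0.0211 [-0.21  0.78  4.39] [ 0.5645 -0.0296  0.052 ]
-0.0218 [ 0.1  -0.04  4.38] [ 0.5645 -0.0296  0.052 ]
-0.0225 [ 0.35 -0.06  4.31] [ 0.5645 -0.0296  0.052 ]
-0.0232 [ 0.77 -0.44  4.31] [ 0.5647 -0.0296  0.052 ]
-0.0239 [0.9  0.04 4.29] [ 0.5649 -0.0296  0.052 ]
-0.0246 [-1.23 -0.2   6.29] [ 0.5646 -0.0297  0.052 ]
-0.0253 [-1.36  0.19  7.58] [ 0.5644 -0.0296  0.052 ]
-0.026 [-1.38  0.46  8.92] [ 0.5641 -0.0296  0.052 ]
-0.0267 [-1.65  0.11  9.9 ] [ 0.5637 -0.0295  0.052 ]
-0.0274 [-1.67 -0.3  11.53] [ 0.5634 -0.0296  0.052 ]
25.8917
```

```bash
python3 - <<'E'
from press import *
h.PIV[:]=[.5643,-.0296,.052]; np.save('piv.npy',h.PIV)
zp=-.0274
for i in range(14):
    f=step(0,zp,False); print(round(zp,4),f.round(2))
    if f[2]>18.5: break
    zp-=.0005
r.wait(.8); s=r.read_state();print((F()-f0).round(2),s["clock"],s["ee_pos"]-pose(0,zp)[0],s["moment"],s["finger_gap"]); np.save('zp.npy',zp)
E
```

```text
-0.0274 [-3.150e+00  1.000e-02  1.244e+01]
-0.0279 [-3.57  0.36 13.07]
-0.0284 [-4.39  0.23 14.89]
-0.0289 [-4.7   0.58 16.05]
-0.0294 [-5.21  0.78 16.83]
-0.0299 [-5.62  0.11 17.83]
-0.0304 [-6.55  1.04 19.65]
[-6.38  0.65 19.11] 29.4917 [ 0.00076012 -0.00015821  0.00295137] [0.08592292 1.25864777 0.00410209] 0.024344907944766302
```

```bash
cat > rock.py <<'E'
from press import *
h.PIV[:]=np.load('piv.npy'); 
def ang():
    return -(R.from_rotvec(r.read_state()["ee_rot"])*O0.inv()).as_rotvec()@XS
def rock(ths,zp):
    for th in ths:
        p,o=pose(th,zp); r.movel(p,o,rate=.03); r.wait(.06); f=F(3)-f0
        ax=R.from_rotvec(-th*XS).apply([0,0,1]); fa=f@ax; lat=f-fa*ax
        print(round(th,3),round(zp,4),'ax',round(fa,1),'lat x,y',round(lat@XS,1),round(lat@[np.cos(ANG),np.sin(ANG),0],1),'ang',round(ang(),3))
        if fa<9: zp-=.0006
        if fa>14: zp+=.0006
        n=np.linalg.norm(lat[:2])
        if n>1.5: h.PIV[:2]+=lat[:2]/n*min(.00012*n,.0005)
        if np.linalg.norm(f)>24: print('STOP');break
    np.save('zp.npy',zp); np.save('piv.npy',h.PIV); print(h.PIV,zp,r.read_state()["clock"])
    return zp
E
python3 - <<'E'
from rock import *
print((R.from_rotvec(r.read_state()["ee_rot"])*O0.inv()).as_rotvec())
h.PIV[0]-=.0006
rock([0,0,.03,.06,.09],-.0275)
E
```

```text
[-0.00041366 -0.00072308  0.00019789]
0 -0.0275 ax 10.9 lat x,y -1.7 -0.6 ang -0.001
0 -0.0275 ax 10.9 lat x,y -1.0 -0.3 ang -0.001
0.03 -0.0275 ax 11.5 lat x,y -0.6 -1.1 ang 0.029
0.06 -0.0275 ax 10.9 lat x,y -1.1 -0.5 ang 0.059
0.09 -0.0275 ax 11.0 lat x,y -1.0 -0.9 ang 0.089
[ 0.56348756 -0.02955365  0.052     ] -0.0275 31.3667
```

```bash
python3 - <<'E'
from rock import *
zp=float(np.load('zp.npy'))
zp=rock([.12,.15,.18,.2,.205],zp); r.wait(.3); print('held',(F()-f0).round(1))
img,P=cloud("side"); np.savez("side3",img=img,P=P); save("tilt.png",img[140:260,170:310],4)
zp=rock([.17,.13,.09,.05,.01,-.03,-.07,-.11,-.15,-.18,-.2,-.205],zp); r.wait(.3); print('held',(F()-f0).round(1))
E
```

```text
0.12 -0.0275 ax 11.0 lat x,y -0.6 -0.9 ang 0.119
0.15 -0.0275 ax 11.0 lat x,y -0.8 -1.4 ang 0.149
0.18 -0.0275 ax 10.7 lat x,y 0.1 -0.3 ang 0.178
0.2 -0.0275 ax 10.7 lat x,y -0.6 -0.8 ang 0.198
0.205 -0.0275 ax 10.4 lat x,y -1.0 -0.4 ang 0.203
[ 0.56331435 -0.02964656  0.052     ] -0.0275 33.1583
held [ 0.2  1.4 10.7]
0.17 -0.0275 ax 10.7 lat x,y -0.2 0.2 ang 0.168
0.13 -0.0275 ax 11.0 lat x,y -0.5 0.1 ang 0.128
0.09 -0.0275 ax 10.6 lat x,y -1.4 -0.3 ang 0.088
0.05 -0.0275 ax 10.6 lat x,y -0.8 0.1 ang 0.048
0.01 -0.0275 ax 10.5 lat x,y -1.2 0.1 ang 0.008
-0.03 -0.0275 ax 10.9 lat x,y -0.6 0.2 ang -0.032
-0.07 -0.0275 ax 10.8 lat x,y -0.8 1.1 ang -0.072
-0.11 -0.0275 ax 10.7 lat x,y -1.0 0.6 ang -0.112
-0.15 -0.0275 ax 10.5 lat x,y -1.3 0.7 ang -0.152
-0.18 -0.0275 ax 10.7 lat x,y -0.4 0.6 ang -0.181
-0.2 -0.0275 ax 11.5 lat x,y -0.3 0.8 ang -0.201
-0.205 -0.0275 ax 10.9 lat x,y -0.6 0.6 ang -0.206
[ 0.56322591 -0.02948781  0.052     ] -0.0275 37.8917
held [-1.2 -1.2 11.2]
```

View pics/tilt.png

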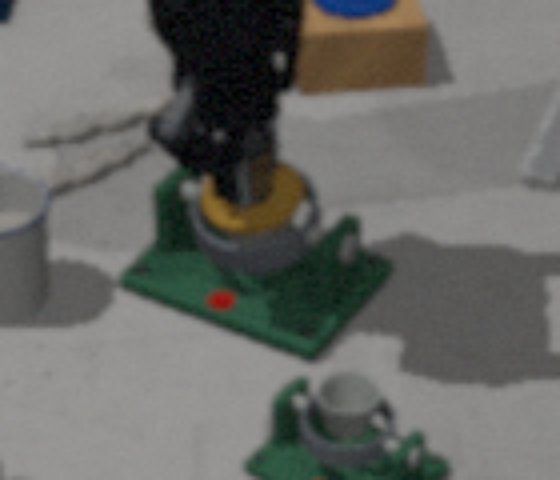

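The crop shows the flange at about (253,200) seated in the cup and leaning toward the dot at (221,300). Next I level the cradle, unload and release.

```bash
python3 - <<'E'
from rock import *
zp=rock([-.17,-.13,-.09,-.05,-.02,0],-.0275)
while True:
    go(0,zp); r.wait(.06); f=F(3)-f0
    if f[2]<3 or zp>-.023: break
    zp+=.0006
print(zp,f.round(2))
move_gripper(.05); r.wait(.2); move_gripper(.08); r.wait(.2); print(F()-f0)
p=r.read_state()["ee_pos"]; r.movel(p+[0,0,.15],rate=.08); r.wait(.2)
img,P=cloud("wrist");np.savez("w4",img=img,P=P);i2,P2=cloud("side")
save("end.png",np.hstack([img,i2]),.78)
c=np.array([.5645,-.0302]);d=P[...,:2]-c;X=d@XS[:2];Y=d@[np.cos(ANG),np.sin(ANG)];Z=P[...,2]
hsv=cv2.cvtColor(img,cv2.COLOR_RGB2HSV).astype(int)
k=(np.hypot(X,Y)<.045)&(Z>.06)&(Z<.1)&(hsv[...,1]>130)
x,y,z=X[k],Y[k],Z[k];m=np.median(z);g=abs(z-m)<.006;x,y,z=x[g],y[g],z[g]
s=np.linalg.lstsq(np.c_[x,y,np.ones(len(x))],z,rcond=None)[0]
print('flange',len(x),s,cv2.minEnclosingCircle(np.c_[x,y].astype(np.float32)*1000),r.read_state()["clock"])
E
```

```text
-0.17 -0.0275 ax 11.0 lat x,y -0.5 -0.0 ang -0.171
-0.13 -0.0275 ax 10.7 lat x,y -0.9 -0.6 ang -0.131
-0.09 -0.0275 ax 11.2 lat x,y -0.6 -0.2 ang -0.091
-0.05 -0.0275 ax 10.9 lat x,y -0.3 -0.8 ang -0.051
-0.02 -0.0275 ax 10.4 lat x,y -0.2 -0.7 ang -0.021
0 -0.0275 ax 10.9 lat x,y -0.3 -0.1 ang -0.001
[ 0.56322591 -0.02948781  0.052     ] -0.0275 40.425
-0.0239 [ 6.35 -0.58  2.68]
[-0.33513628 -0.15875824  1.95318602]
flange 2040 [0.00500773 0.00197172 0.07354247] ((-0.1876019388437271, -0.3143092393875122), 30.34020233154297) 46.5167
```

View pics/end.png

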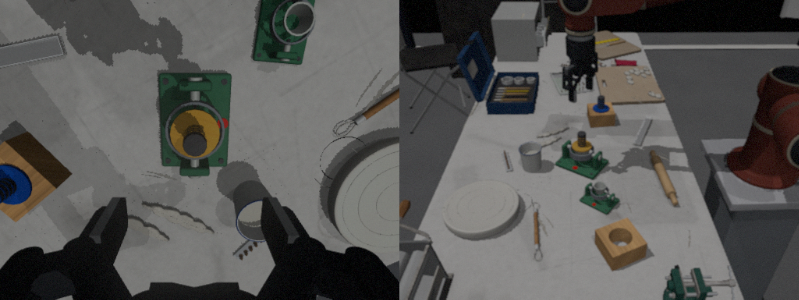

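The plug is at (195,135) in the wrist view, released in the cup, level to within 0.005 rad and centred to within 0.5 mm. Its origin is about 25 mm below the pivot, and nothing else has moved.

```bash
python3 -c "
from h import *
print(job.close_job())"
```

```text
the job is handed in; nothing more can be done
None
```

The job is handed in, with no verdict returned: I pressed the brass plug home at about 19 N, rocked it to +0.20 and −0.21 rad at about 11 N, levelled it and released it seated and centred, with the other things left where they were.

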